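# Clear the jammed tile feeder with a hooked pick

### The arm

A 6-joint arm with a two-finger parallel gripper is mounted at the origin on a cart in front of the work surface, level with it; the furniture and walls round the work are solid. World frame = base frame: x ahead of the robot, y to its left, z up, the work surface at z = 0. Lengths are in mm, angles in degrees, forces in N, time in s.
With the tool pointing down it reaches from about 325 to 775 mm from the base axis. Payload 9.3 kg.
Tool frame: the origin (TCP) lies between the finger pads; the fingertips stand 11 mm ahead of it and the grasp point (between the pads) lies 8 mm behind it; z points along the fingers, y is the line along which they close (so a half turn about z gives the same grasp; the last joint's range is limited). The gripper opens to 85 mm and grips with 20 to 120 N. Pads are 22 mm wide; open, the fingers measure 114 mm over their backs; the gripper's body (76 mm by 85 mm) begins 54 mm behind the grasp point. The pads swing forward as they close: fully open they stand 13 mm farther back than shut.
Start: joints at [63.679, 14.817, 1.232, 76.415, 0, 81.257], TCP at [166.106, 524.314, 242.279] pointing down, gripper open.
Joint ranges: [-174.27, 174.27], [-52.1, 104.24], [-59.71, 78.15], [-110.17, 111.67], [-87.03, 83.33], [-180, 180]. Speed limits (degrees/s): [127.2, 127.2, 159.86, 180, 180, 180].

### API

Orientations are given as a 3x3 rotation matrix whose columns are the frame's x, y, z axes.
In Python, from workcell import robot gives the robot as it stands.
- The arm moves only by the tool move_arm, never from a script. Its argument "rows" is a list of rows, each a list of 7 numbers: the shift along the tool's x, y, z as a fraction of full scale, then the turn, a rotation vector about the tool's x, y, z as a fraction of full scale, then the finger opening in mm, from 0 to 85.4. A call has 1 to 10 rows; each row shifts and turns the commanded pose from where the row before left it, along the tool's axes as they then stand; what a row does not reach is not made up. Full scale, the value 1, is 2 cm for a shift and 0.1 rad for a turn. A row lasts 1/10 s, in which the tool goes at most 50 mm and 8.59 degrees, less where a joint would pass 70% of its speed; a pose out of reach is approached as far as the arm can. A call with a number of a shift or a turn outside -1 to 1 is refused whole. A call with a gripper value outside its range is refused whole. The fingers move at their own pace and stop on an object; "force" is the grip in N (left out, the last holds). Time passes only in rows, so rows that do not move let the fingers close. It gives the time, the measured TCP pose, the force, the opening and the grip force at its end, in the units of the state.
- robot.read_state(): the state, without advancing time (a new reading comes with each control period).
- robot.capture(name): name is "scene" or "top" or "wrist"; returns a dict with "frame" (400x640x3 uint8, red, green, blue), "K" (3x3 intrinsics, pixels), "eye" and "orientation" of the camera in the world; the wrist camera has in their place "T_tool_cam" (4x4, takes a point from camera to tool coordinates, whose origin is the TCP and whose axes are the flange's). Camera axes: x right, y down, z forward; pixel columns grow to the right and rows downward; lengths in mm; the calibration is good to about 2 mm. A picture is of the moment at which its call begins: read the wrist's pose just before it. There is no depth.
- robot.close_job(): hands the job in; it is judged then, once.
The state is a dict: "clock": time; "joint_pos": joint angles; "joint_vel": joint speeds; "effort": joint torques, N m; "position": TCP position; "eef_rot": TCP orientation; "contact_force": force on the tool from outside, world axes, zero at the start; "ft_torque": the same for the moment, N m; "grip_width": finger opening in mm; "gripper_force": force on a finger pad.
Only numpy, scipy, OpenCV 4.12 (cv2) and the standard library are available. Lean on these libraries where they do the work, as an engineer would, in place of code of your own. Each camera call takes 0.05 s, during which the arm holds its last target. There are 200 camera calls.

### The job

A steel key has dropped into the narrow slot of the tile feeder and jammed it. First set the feeder's toggle upright, to its centre off position; then reach the hooked pick down into the slot behind the key and drag the key out through the slot's open end until it lies wholly clear of the feeder on the bench. Finish with the pick back on its rest and the toggle still off; keep the fingers off the key and leave everything else where it stands.

Things in the scene. Friction and masses are not known exactly. Their poses are not given: they have to be found in the camera images.
- feeder: low fixed grey bed with aluminium top strips, 96 mm wide (x), 200 mm long (y, -100 to +100), 32 mm high. Origin: on the bench at its centre. A slot 18 mm wide, open at the top and down to the bench, runs along y at x = 0; open at the -y end (mouth), closed by a steel pusher from y = +78. At the +y end (y +103 to +157) stands the switch box, 70 mm wide, 60 mm high, with the toggle on top
- feed_toggle (a joint): angle in rad of the toggle lever on the switch box: 0 = upright (off), positive = leaning to the feeder's -y (over the slot), where it starts by 0.4 to 0.65; range -0.7 to 0.7. A plain friction lever (about 1 N at the ball), no click: it stays where it is left. Pivot at [0, 130, 60] mm in the feeder's frame, axis along the feeder's x
- toggle_ball (a point): centre of the black 15 mm ball at the end of the toggle's 8 mm steel rod, 55 mm from the pivot
- key: loose plain dark steel bar 12 mm wide (x), 50 mm long (y), 12 mm high, 40 to 80 g, lying on the bench in the slot, nearly parallel to it. Origin: centre of its underside. At least 35 mm of the slot is free between the key's end and the pusher
- pick_grip (a point): centre of the handle of the hooked pick (100 g): dark wooden handle 110 mm long, 16 wide, 18 high, lying level on the rest. x points along the handle to the hook, z up. A 6 mm steel rod runs on to x = 130 mm and is there bent straight down, to a tip 72 mm below the handle's axis
- pick_tip (a point): lowest point of the pick's bent-down leg (6 mm diameter), at [130, 0, -72] mm from pick_grip in the pick's frame; about 8 mm above the bench while the pick is on its rest
- rest: fixed wooden rest of the pick: base 120 x 70 x 8 mm, two notched uprights 8 mm thick at x = -40 and +40. Notches 26 mm wide, floor 71 mm and prong tops 87.5 mm above the bench. Between the uprights 72 mm of the handle are free for the fingers. Origin: on the bench under the middle; x points along the pick, to the hook
- rest_seat (a point): where the centre of the pick's handle lies on the rest, 80 mm above the rest's origin
- tape_roll: bystander: roll of masking tape, 98 mm across, 25 mm high, lying loose at the right; origin at its underside
- block: bystander: loose wooden pad block, 50 x 90 x 39 mm; origin at its underside
- trailer: bystander: loose red-brown rubber squeeze bulb with a white nozzle, 58 mm across, 110 mm high; origin at its underside

How it is judged:
By the outcome, as a careful person would: the job done as asked, in the order asked, and still so for the second after the job is handed in, with the robot touching nothing.
It also fails if it takes over 67 s, if anything falls off the work surface, if the arm or the gripper's body presses on something with over 40 N, if the wrist force passes 120 N, or if a joint passes its speed limit or range.

## Working session

There is one attempt and no reset: what is moved stays moved. The work goes in short steps, Python scripts to look and compute and a tool call to move; the robot and the scene stay as the last step left them, time stands still between calls to the robot, and variables do not carry over. Pictures are saved under pics/ and viewed, at most 10 in all, crops included, and the job is handed in when it is done.

Besides the shell and the picture viewer there is one more tool, called by a JSON object that holds its "api" and its "payload". move_arm: Moves the arm, as the interface text tells. Its arguments: {"type":"object","properties":{"rows":{"type":"array","items":{"type":"array","items":{"type":"number"}}},"force":{"type":"number"}},"required":["rows"]}

```bash
ls; mkdir -p pics
python3 - <<'E'
from workcell import robot
import cv2
s=robot.read_state();print(s)
for n in("scene","top"):
    c=robot.capture(n);cv2.imwrite(f"pics/{n}1.png",c["frame"][:,:,::-1]);print(n,c["K"],c["eye"],c["orientation"])
E
```

```text
pics
{'clock': 0.0, 'joint_pos': array([6.36776282e+01, 1.48508498e+01, 1.18926876e+00, 7.64150097e+01,
       6.99511556e-04, 8.12584364e+01]), 'joint_vel': array([-5.81246762e-03, -1.61121011e-02,  4.33584669e-02, -5.33280623e-05,
        4.77653716e-02,  5.62560675e-02]), 'effort': array([-1.05308027e-03, -5.55639446e+01,  3.44531500e+01,  1.38314455e-02,
       -3.43931533e-04, -2.25100655e-05]), 'position': array([165.9939864 , 524.07528225, 241.66195499]), 'eef_rot': array([[-9.53291828e-01,  3.02050204e-01, -6.03690896e-04],
       [ 3.02050731e-01,  9.53291106e-01, -1.19274278e-03],
       [ 2.15224963e-04, -1.31937722e-03, -9.99999106e-01]]), 'contact_force': array([ 0.27157872, -0.8040518 ,  0.52141488]), 'ft_torque': array([ 0.00916784, -0.03922331, -0.03877362]), 'gripper_force': 0.0, 'grip_width': 85.12889654019403}
scene [[474.42450813   0.         331.04452755]
 [  0.         474.42450813 196.24718914]
 [  0.           0.           1.        ]] [-109.01585739 -812.223865   1307.16390975] [[ 0.70910036 -0.5467913   0.44519204]
 [-0.70490224 -0.53449157  0.46629561]
 [-0.01701499 -0.64446725 -0.76444258]]
top [[410.34712462   0.         328.02767848]
 [  0.         410.34712462 199.83581744]
 [  0.           0.           1.        ]] [ 348.51141159  -34.58019229 1466.59172183] [[-0.01139575 -0.98597356  0.16651209]
 [-0.99991797  0.01026264 -0.00766385]
 [ 0.0058475  -0.16658577 -0.98600963]]
```

View pics/scene1.png

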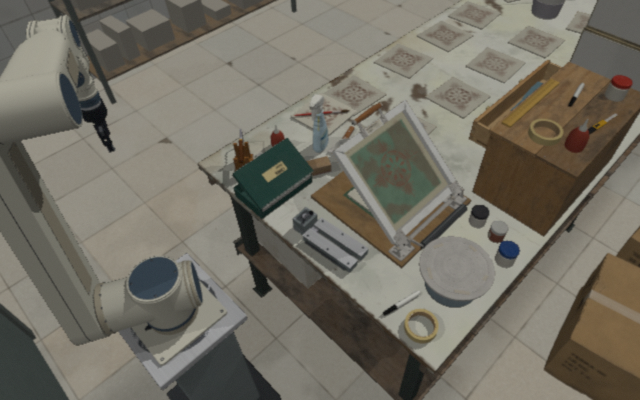

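View pics/top1.png

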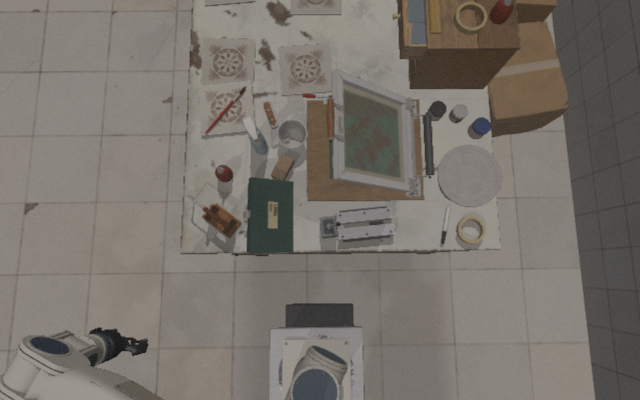

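The top view shows the feeder at about (362,225) with its switch box at (330,227). The rest and pick are near (220,218), with the bulb at (224,174), the tape at (470,230) and the block at (284,166). I'll zoom in on these.

Run:
```python
import cv2,numpy as np
a=cv2.imread("pics/top1.png")
u=cv2.resize(a[185:260,305:405],None,fx=8,fy=8,interpolation=2)[:,:800]
v=cv2.resize(a[190:250,185:265],None,fx=8,fy=8,interpolation=2)
im=np.zeros((600,800,3),np.uint8);im[:]=0
u2=cv2.resize(a[195:255,310:410],None,fx=6,fy=6,interpolation=2)
v2=cv2.resize(a[195:245,190:250],None,fx=6,fy=6,interpolation=2)
b=cv2.imread("pics/scene1.png")
w=cv2.resize(b[200:275,285:375],None,fx=5,fy=4,interpolation=2) if 0 else cv2.resize(b[200:275,285:375],None,fx=4,fy=4,interpolation=2)
x=cv2.resize(b[130:180,220:270],None,fx=4,fy=4,interpolation=2)
im[:300,:440]=u2[:300,:440]
im[:300,440:800]=v2
im[300:600,:360]=w
im[300:500,400:600]=x
cv2.imwrite("pics/c1.png",im)
```

```text
(no output)
```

View pics/c1.png

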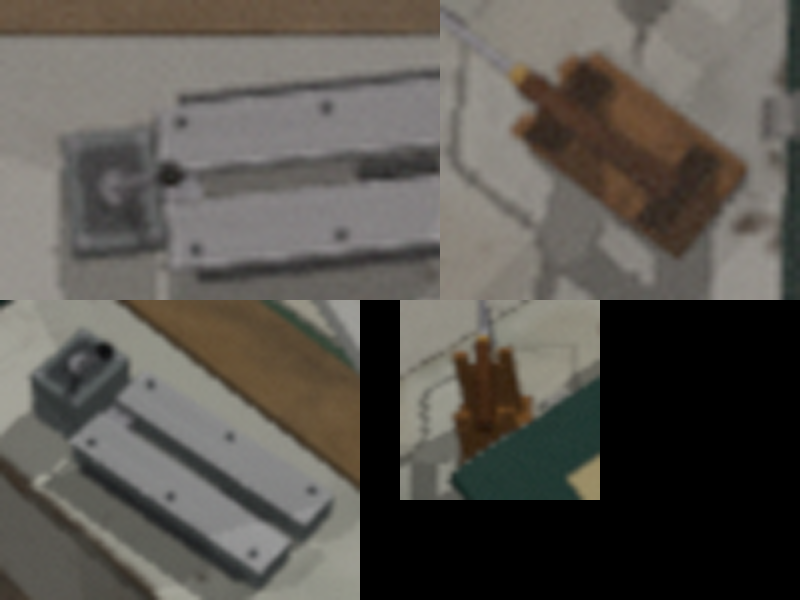

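The crop shows the toggle ball at top pixel (338,224) and the dark key near (375,222). The hook points up and left in the image (world +x, +y), and the handle runs from about (276,208) to (306,220). I'll get rough world coordinates from these.

```bash
cat > h.py <<'E'
import numpy as np,cv2
from workcell import robot
def ray(c,px,z,T=None):
    K=np.asarray(c["K"])
    if T is None: eye,R=np.asarray(c["eye"]),np.asarray(c["orientation"])
    else: eye,R=T[:3,3],T[:3,:3]
    d=R@np.linalg.solve(K,[px[0],px[1],1.]); return eye+d*(z-eye[2])/d[2]
def proj(c,p,T=None):
    K=np.asarray(c["K"])
    if T is None: eye,R=np.asarray(c["eye"]),np.asarray(c["orientation"])
    else: eye,R=T[:3,3],T[:3,:3]
    q=K@(R.T@(np.asarray(p,float)-eye)); return q[:2]/q[2]
def wrist():
    s=robot.read_state(); c=robot.capture("wrist")
    W=np.eye(4);W[:3,:3]=s["eef_rot"];W[:3,3]=s["position"]
    return s,c,W@np.asarray(c["T_tool_cam"])
E
python3 - <<'E'
from h import *
np.set_printoptions(precision=1,suppress=True)
c=robot.capture("top")
A=lambda x,y:(310+x/6-.5+.08,195+y/6-.5+.08)
B=lambda x,y:(190+(x-440)/6-.42,195+y/6-.42)
for n,p,z in[("stripUL",A(158,112),32),("stripLL",A(172,265),32),("slotleft",A(165,185),32),("slot right",A(438,160),32),("ball",A(170,174),108),("keyend",A(358,166),12),
 ("box UL",A(62,135),60),("boxLL",A(75,250),60),("box UR",A(155,130),60),("collar",B(520,78),80),("handle end",B(685,195),80),("baseR",B(745,170),8),("baseB",B(678,255),8),("base T",B(598,55),8),("base L",B(520,130),8)]:
    print(n,ray(c,p,z))
w=wrist()[1];print(w["K"],w["T_tool_cam"])
E
```

```text
stripUL [542.5 -73.   32. ]
stripLL [452.7 -79.8  32. ]
slotleft [499.4 -76.5  32. ]
slot right [ 512.4 -236.7   32. ]
ball [497.5 -77.1 108. ]
keyend [ 511.6 -191.9   12. ]
box UL [526.  -16.8  60. ]
boxLL [459.8 -23.7  60. ]
box UR [528.3 -70.4  60. ]
collar [560.3 381.6  80. ]
handle end [492.6 286.1  80. ]
baseR [514.6 267.5   8. ]
baseB [464.6 305.8   8. ]
base T [584.8 357.1   8. ]
base L [540.  401.9   8. ]
[[306.6   0.  317.9]
 [  0.  306.6 194.6]
 [  0.    0.    1. ]] [[  -0.    -0.9   -0.3   83.7]
 [   1.    -0.     0.     0.7]
 [  -0.    -0.3    0.9 -130.7]
 [   0.     0.     0.     1. ]]
```

{"api": "move_arm", "payload": {"rows": [[-0.3,-0.9,0,0,0,-0.97,85],[-0.38,-1,0,0,0,-0.97,85],[-0.38,-1,0,0,0,-0.97,85],[-0.38,-1,0,0,0,-0.97,85],[-0.38,-1,0,0,0,0,85],[-0.38,-1,0,0,0,0,85],[-0.38,-1,0,0,0,0,85],[-0.38,-1,0,0,0,0,85],[-0.38,-1,0,0,0,0,85],[-0.38,-1,0,0,0,0,85]]}}

```text
clock: 1.2
position: [237.6, 326.6, 242.2]
eef_rot: [[-0.997, -0.081, -0.0], [-0.081, 0.997, -0.0], [0.0, -0.0, -1.0]]
contact_force: [0.6, 0.3, -0.4]
grip_width: 84.9
gripper_force: 0.0
```

{"api": "move_arm", "payload": {"rows": [[-0.38,-1,0,0,0,0,85],[-0.38,-1,0,0,0,0,85],[-0.38,-1,0,0,0,0,85],[-0.38,-1,0,0,0,0,85],[-0.38,-1,0,0,0,0,85],[-0.38,-1,0,0,0,0,85],[-0.38,-1,0,0,0,0,85],[-0.38,-1,0,0,0,0,85],[-0.38,-1,0,0,0,0,85],[-0.38,-1,0,0,0,0,85]]}}

```text
clock: 2.2
position: [329.5, 133.4, 242.3]
eef_rot: [[-0.997, -0.081, 0.0], [-0.081, 0.997, 0.0], [-0.0, 0.0, -1.0]]
contact_force: [-0.8, -0.4, 0.2]
grip_width: 85.4
gripper_force: 0.0
```

{"api": "move_arm", "payload": {"rows": [[-0.5,-1,0,0,0,0,85],[-0.5,-1,0,0,0,0,85],[-0.5,-1,0,0,0,0,85],[-0.5,-1,0,0,0,0,85],[-0.5,-1,0,0,0,0,85],[-0.5,-1,0,0,0,0,85],[-0.5,-1,0,0,0,0,85],[-0.5,-1,0,0,0,0,85],[-0.5,-1,0,0,0,0,85],[-0.5,-1,0,0,0,0,85]]}}

```text
clock: 3.2
position: [445.6, -57.8, 242.2]
eef_rot: [[-0.997, -0.081, -0.0], [-0.081, 0.997, 0.0], [0.0, 0.0, -1.0]]
contact_force: [-0.2, -0.7, 0.1]
grip_width: 84.9
gripper_force: 0.0
```

Run:
```python
from h import *
import pickle
robot.capture("top");robot.capture("top")
s,c,T=wrist();print(s["position"],s["joint_vel"].round(2));pickle.dump((c,T),open("w1.pkl","wb"))
cv2.imwrite("pics/w1.png",cv2.resize(c["frame"][:,:,::-1],(800,500),interpolation=cv2.INTER_CUBIC))
```

```text
[446.34161017 -58.73193834 241.81460531] [ 1.74 -1.62 -1.86  0.93  0.69  2.07]
```

View pics/w1.png

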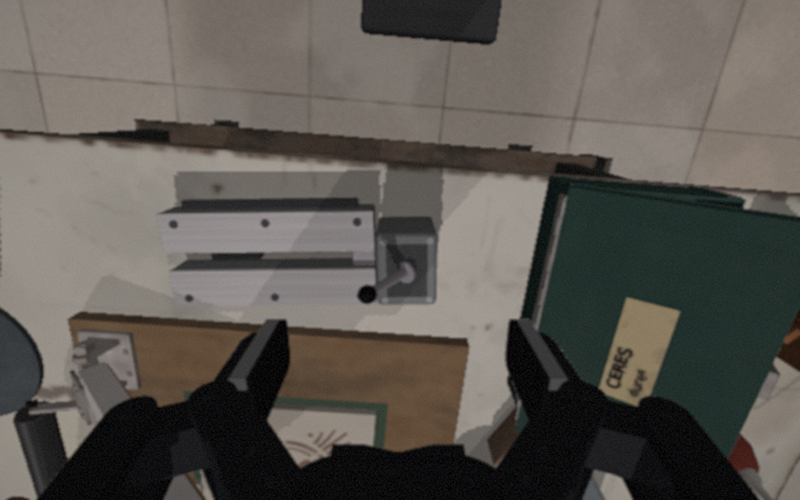

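The wrist view (drawn at 1.25x) shows the feeder strips from (162,212) to (377,303), the switch box top at (378..436, 233..303), the ball at (368,294) and the key in the slot at about (212..263, 257).

Run:
```python
from h import *
import pickle
np.set_printoptions(precision=1,suppress=True)
c,T=pickle.load(open("w1.pkl","rb"))
for n,p,z in[("s1TL",(162,214),32),("s1TR",(375,207),32),("s2BL",(174,305),32),("s2BR",(377,302),32),("s1bl",(163,253),32),("s1br",(375,250),32),("s2tl",(171,269),32),("s2tr",(375,265),32),("ball",(368,294),108),("bTL",(378,234),60),("bTR",(436,234),60),("bBR",(436,303),60),("bBL",(378,303),60),("keyL",(212,257),12),("keyR",(263,257),12),("pivot",(407,271),62)]:
    print(n,ray(c,(p[0]/1.25,p[1]/1.25),z,T))
cv2.imwrite("pics/w1c.png",cv2.resize(c["frame"][150:260,120:360,::-1],None,fx=3.3,fy=3.3,interpolation=cv2.INTER_CUBIC))
```

```text
s1TL [ 469.2 -272.6   32. ]
s1TR [447.2 -78.5  32. ]
s2BL [ 562.8 -271.9   32. ]
s2BR [543.5 -70.7  32. ]
s1bl [ 507.7 -276.2   32. ]
s1br [488.8 -76.   32. ]
s2tl [ 523.7 -270.5   32. ]
s2tr [504.1 -75.1  32. ]
ball [497.  -76.7 108. ]
bTL [463.7 -73.4  60. ]
bTR [459.8 -24.   60. ]
bBR [525.4 -16.6  60. ]
bBL [529.6 -69.3  60. ]
keyL [ 516.7 -240.    12. ]
keyR [ 512.6 -188.7   12. ]
pivot [495.1 -45.8  62. ]
```

View pics/w1c.png

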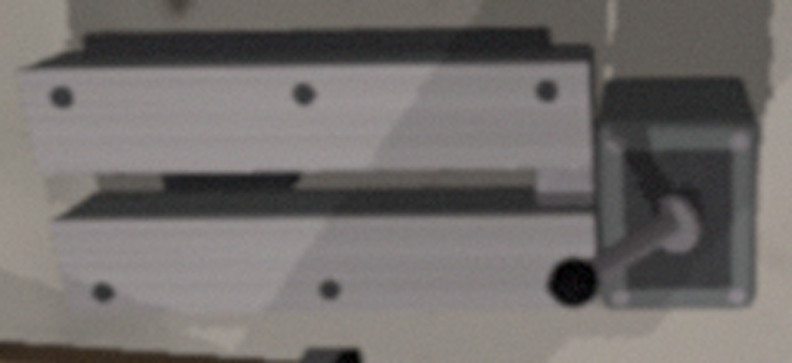

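Run:
```python
from h import *
import pickle
from scipy.optimize import least_squares
np.set_printoptions(precision=2,suppress=True)
c,T=pickle.load(open("w1.pkl","rb"))
P=lambda x,y:np.array((120+x/3.3-.35,150+y/3.3-.35))
obs=[((-48,-100,32),P(18,70)),((-48,100,32),P(592,68)),((-9,-100,32),P(42,172)),((-9,100,32),P(592,170)),((9,-100,32),P(55,220)),((48,-100,32),P(72,312)),((48,100,32),P(597,308)),((9,100,32),P(595,213)),
((-35,103,60),P(598,118)),((-35,157,60),P(755,120)),((35,157,60),P(754,305)),((35,103,60),P(604,303))]
def W(v,p):
    a=v[2];p=np.asarray(p,float);return np.array([v[0]+np.cos(a)*p[0]-np.sin(a)*p[1],v[1]+np.sin(a)*p[0]+np.cos(a)*p[1],p[2]])
f=lambda v:np.concatenate([proj(c,W(v,p),T)-q for p,q in obs])
r=least_squares(f,[504,-175,.08]);v=r.x;print(v,np.degrees(v[2]),r.fun.reshape(-1,2))
np.save("feed.npy",v)
inv=lambda w:np.array([[np.cos(v[2]),np.sin(v[2])],[-np.sin(v[2]),np.cos(v[2])]])@(w[:2]-v[:2])
print("ball",W(v,(0,103,108)),inv(ray(c,P(574,282),108,T)))
print("key",inv(ray(c,P(163,183),12,T)),inv(ray(c,P(300,181),12,T)))
print("pivot",W(v,(0,130,60)))
```

```text
[ 507.1  -174.95    0.09] 5.427510094343102 [[-1.28 -0.45]
 [-0.42 -2.5 ]
 [-1.24  0.59]
 [ 0.77 -1.28]
 [-1.97  0.05]
 [-0.52  1.03]
 [ 0.85  0.  ]
 [ 0.38 -0.23]
 [-0.55  0.55]
 [ 2.46 -0.81]
 [ 1.57  1.7 ]
 [-0.27  2.97]]
ball [497.35 -72.41 108.  ] [-0.91 98.  ]
key [  2.69 -66.2 ] [  2.69 -13.84]
pivot [494.8  -45.53  60.  ]
```

{"api": "move_arm", "payload": {"rows": [[-0.5,-0.08,0.5,0,0,-0.14,85],[-0.5,-0.09,0.6,0,0,0,85],[-0.5,-0.09,0.8,0,0,0,85],[-0.5,-0.09,0.9,0,0,0,85],[-0.48,-0.08,0.9,0,0,0,85],[0,0,0.9,0,0,0,85],[0,0,0.9,0,0,0,85],[0,0,0.9,0,0,0,85],[0,0,0.85,0,0,0,85],[0,0,0,0,0,0,85]], "force": 20}}

```text
clock: 4.35
position: [494.2, -59.8, 94.5]
eef_rot: [[-0.995, -0.096, -0.004], [-0.096, 0.995, 0.001], [0.004, 0.002, -1.0]]
contact_force: [-0.5, 0.8, -0.6]
grip_width: 85.1
gripper_force: 0.0
```

{"api": "move_arm", "payload": {"rows": [[0,0,0,0,0,0,40],[0,0,0,0,0,0,25],[0,0,0,0,0,0,15],[0,0,0,0,0,0,15],[0,0,0,0,0,0,15],[0,0,0,0,0,0,15],[0,0,0,0,0,0,15],[0,0,0,0,0,0,15]]}}

```text
clock: 5.15
position: [496.0, -60.5, 98.4]
eef_rot: [[-0.995, -0.095, 0.002], [-0.095, 0.995, 0.001], [-0.002, 0.001, -1.0]]
contact_force: [-0.8, 2.0, 10.4]
grip_width: 16.0
gripper_force: 18.2
```

Run:
```python
from h import *
s,c,T=wrist();print(s["position"],s["grip_width"],s["contact_force"])
cv2.imwrite("pics/w2.png",c["frame"][100:330,100:500,::-1])
```

```text
[495.95808074 -60.46365869  98.36637219] 15.975315524357402 [-0.78664186  2.01193649 10.37796043]
```

View pics/w2.png

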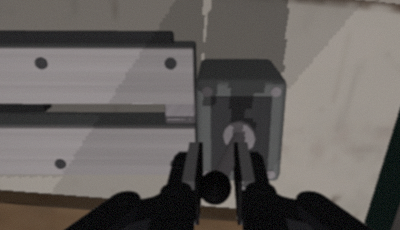

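{"api": "move_arm", "payload": {"rows": [[0,0.15,-0.1,0,0,0,15],[0,0.15,-0.05,0,0,0,15],[0,0.15,-0.05,0,0,0,15],[0,0.15,-0.02,0,0,0,15],[0,0.15,0,0,0,0,15],[0,0,0,0,0,0,15],[0,0,0,0,0,0,15]]}}

```text
clock: 5.9
position: [493.8, -45.8, 101.5]
eef_rot: [[-0.995, -0.095, -0.001], [-0.095, 0.995, 0.0], [0.001, 0.0, -1.0]]
contact_force: [-0.1, -0.2, -0.1]
grip_width: 15.0
gripper_force: 0.2
```

{"api": "move_arm", "payload": {"rows": [[0,0,0,0,0,0,30],[0,0,0,0,0,0,40],[0,0,-0.5,0,0,0,60],[0.3,0,-1,0,0,0,60],[0.3,0,-1,0,0,0,60],[0.3,0,-1,0,0,0,60],[0.3,0,-1,0,0,0,60],[0.3,0,-1,0,0,0,60],[0,0,-0.5,0,0,0,60],[0,0,0,0,0,0,60]]}}

```text
clock: 6.9
position: [464.9, -49.1, 223.2]
eef_rot: [[-0.995, -0.095, 0.003], [-0.095, 0.995, -0.001], [-0.003, -0.001, -1.0]]
contact_force: [1.2, -0.0, 0.3]
grip_width: 60.2
gripper_force: 0.0
```

Run:
```python
from h import *
np.set_printoptions(precision=1,suppress=True)
robot.capture("top");s,c,T=wrist();print(s["position"],s["joint_vel"])
v=np.load("feed.npy");W=lambda p:np.array([v[0]+np.cos(v[2])*p[0]-np.sin(v[2])*p[1],v[1]+np.sin(v[2])*p[0]+np.cos(v[2])*p[1],p[2]])
im=c["frame"][:,:,::-1].copy()
# ball = darkest blob near the prediction
for th in(0,.1,-.1):
    print(th,proj(c,W((0,130-55*np.sin(th),60+55*np.cos(th))),T))
print("pivot",proj(c,W((0,130,60)),T))
p=proj(c,W((0,130,115)),T).astype(int);x0,y0=p-25
g=cv2.cvtColor(im,6)[y0:y0+50,x0:x0+50];m=(g<22).astype(np.uint8)
n,l,st,ce=cv2.connectedComponentsWithStats(m);print(st[1:],ce[1:]+[x0,y0])
cv2.imwrite("pics/w3.png",cv2.resize(im[p[1]-60:p[1]+60,p[0]-80:p[0]+80],None,fx=4,fy=4))
print(p)
```

```text
[464.6 -49.  222. ] [ 0.1  1.  -1.6 -0.7 -0.1 -0. ]
0 [317.9 229.5]
0.1 [311.5 229.3]
-0.1 [324.3 229.3]
pivot [317.9 206.1]
[[ 20  19  14  14 163]] [[318.5 229.6]]
[317 229]
```

View pics/w3.png

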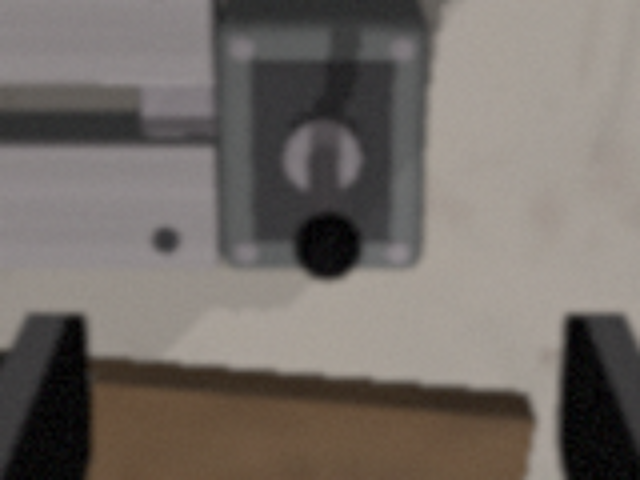

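{"api": "move_arm", "payload": {"rows": [[-0.2,0.97,-0.2,0,0,0,60],[-0.2,0.97,-0.2,0,0,0,60],[-0.2,0.97,-0.2,0,0,0,60],[-0.2,0.97,-0.2,0,0,0,60],[-0.2,0.97,0,0,0,0,60],[-0.2,0.97,0,0,0,0,60],[-0.2,0.97,0,0,0,0,60],[-0.2,0.97,0,0,0,0,60],[-0.2,0.97,0,0,0,0,60],[-0.2,0.97,0,0,0,0,60]]}}

```text
clock: 8.0
position: [485.4, 149.0, 236.3]
eef_rot: [[-0.995, -0.095, -0.002], [-0.095, 0.995, -0.0], [0.002, -0.0, -1.0]]
contact_force: [0.6, -0.0, -0.7]
grip_width: 59.8
gripper_force: 0.0
```

{"api": "move_arm", "payload": {"rows": [[-0.2,0.97,0,0,0,0,60],[-0.2,0.97,0,0,0,0,60],[-0.2,0.97,0,0,0,0,60],[-0.2,0.97,0,0,0,0,60],[-0.2,0.97,0,0,0,0,60],[-0.2,0.97,0,0,0,0,60],[-0.2,0.97,0,0,0,-0.4,60],[-0.1,0.6,0,0,0,-0.9,60],[0,0,0,0,0,-1,60],[0,0,0,0,0,-1,60]]}}

```text
clock: 9.0
position: [500.6, 298.6, 235.8]
eef_rot: [[-0.909, -0.417, -0.003], [-0.417, 0.909, -0.001], [0.003, 0.0, -1.0]]
contact_force: [0.2, 0.5, -0.5]
grip_width: 60.2
gripper_force: 0.0
```

{"api": "move_arm", "payload": {"rows": [[0,0,0,0,0,-1,60],[0,0,0,0,0,-1,60],[0,0,0,0,0,-1,60],[0,0,0,0,0,-1,60],[0,0,0,0,0,-0.9,60],[0,0,0,0,0,0,60],[0,0,0,0,0,0,60]]}}

```text
clock: 9.7
position: [500.8, 298.1, 236.7]
eef_rot: [[-0.612, -0.791, -0.001], [-0.791, 0.612, -0.001], [0.001, 0.001, -1.0]]
contact_force: [-0.5, -0.7, -0.2]
grip_width: 59.6
gripper_force: 0.0
```

Run:
```python
from h import *
import pickle
s,c,T=wrist();print(s["position"],s["eef_rot"],s["joint_vel"].round(2));pickle.dump((c,T),open("w4.pkl","wb"))
cv2.imwrite("pics/w4.png",cv2.resize(c["frame"][60:360,140:540,::-1],None,fx=2,fy=2,interpolation=2))
```

```text
[500.79314547 298.08055197 236.67354584] [[-6.11678874e-01 -7.91104797e-01 -1.46849588e-03]
 [-7.91104975e-01  6.11680116e-01 -5.95288854e-04]
 [ 1.36918560e-03  7.97608780e-04 -9.99998745e-01]] [-0.04 -0.41  0.22  0.08 -0.01  0.1 ]
```

View pics/w4.png

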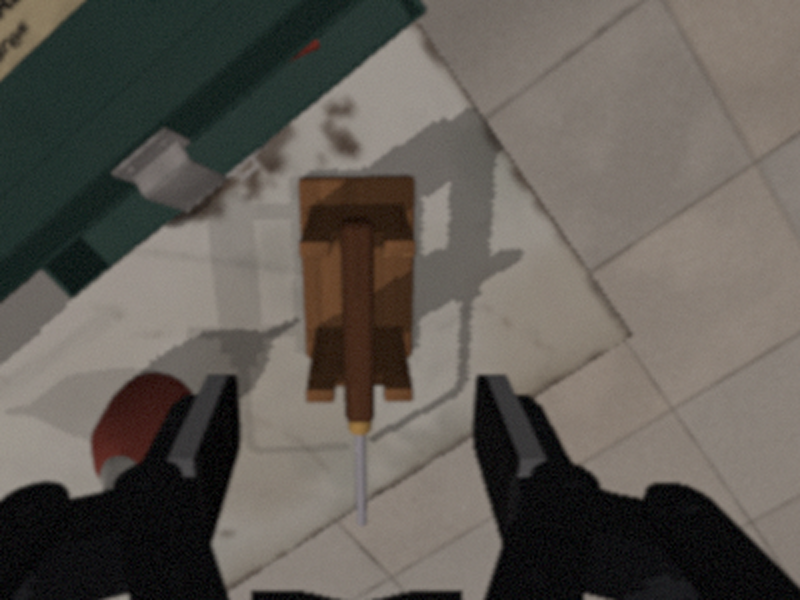

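The pick handle is almost vertical in the image, from (357,222) to (359,420), with the rod bend at (361,523). The bulb is on the left at about (140,430).

Run:
```python
from h import *
import pickle
np.set_printoptions(precision=2,suppress=True)
c,T=pickle.load(open("w4.pkl","rb"))
P=lambda x,y:(140+x/2-.25,60+y/2-.25)
s=robot.read_state();R=s["eef_rot"];p=s["position"]
def r(n,x,y,z):
    w=ray(c,P(x,y),z,T);print(n,w,"tool:",R.T@(w-p));return w
a=r("rear",357,222,89);b=r("front",359,420,89)
d=r("bend",361,523,80)
for t in((301,178),(414,178)):r("base",*t,8)
r("prongs",304,240,87.5);r("prongs",414,240,87.5);r("prongsF",307,400,87.5);r("prongsF",412,400,87.5)
r("bulb",145,420,60)
u=(b-a)[:2];print(np.hypot(*u),np.degrees(np.arctan2(u[1],u[0])),(a+b)/2)
u=(d-a)[:2];print(np.hypot(*u),np.degrees(np.arctan2(u[1],u[0])))
```

```text
rear [494.01 289.61  89.  ] tool: [ 10.69   0.13 147.88]
front [558.57 374.87  89.  ] tool: [-96.26   1.19 147.76]
bend [603.13 434.62  80.  ] tool: [-170.79    2.47  156.68]
base [516.54 264.96   8.  ] tool: [ 16.32 -32.82 228.87]
base [463.84 305.72   8.  ] tool: [ 16.3   33.8  228.91]
prongs [519.53 281.49  87.5 ] tool: [  1.5  -25.03 149.36]
prongs [478.22 313.45  87.5 ] tool: [  1.48  27.2  149.39]
prongsF [573.23 349.54  87.5 ] tool: [-85.18 -25.9  149.26]
prongsF [529.98 383.    87.5 ] tool: [-85.2   28.79 149.29]
bulb [667.85 313.91  60.  ] tool: [-114.88 -122.57  176.67]
106.94652816940952 52.86518637867994 [526.29 332.24  89.  ]
181.47764583494396 53.037025410366276
```

{"api": "move_arm", "payload": {"rows": [[-0.7,0.03,0.5,0,0,-0.1,60],[-0.7,0,0.8,0,0,0,60],[-0.75,0,1,0,0,0,60],[0,0,1,0,0,0,60],[0,0,1,0,0,0,60],[0,0,1,0,0,0,60],[0,0,1,0,0,0,60],[0,0,1,0,0,0,60],[0,0,0.9,0,0,0,60],[0,0,0,0,0,0,60]]}}

```text
clock: 10.75
position: [525.0, 332.6, 69.6]
eef_rot: [[-0.602, -0.799, -0.005], [-0.799, 0.602, -0.002], [0.005, 0.003, -1.0]]
contact_force: [-0.2, -0.2, 0.3]
grip_width: 60.1
gripper_force: 0.0
```

{"api": "move_arm", "payload": {"rows": [[0,0,0,0,0,0,30],[0,0,0,0,0,0,20],[0,0,0,0,0,0,12],[0,0,0,0,0,0,8],[0,0,0,0,0,0,8],[0,0,0,0,0,0,8]], "force": 60}}

```text
clock: 11.35
position: [526.9, 333.0, 74.7]
eef_rot: [[-0.602, -0.799, 0.002], [-0.799, 0.602, 0.001], [-0.002, -0.001, -1.0]]
contact_force: [1.3, 1.0, 6.0]
grip_width: 15.4
gripper_force: 59.2
```

{"api": "move_arm", "payload": {"rows": [[0,0,-0.4,0,0,0,8],[0,0,-0.8,0,0,0,8],[0,0,-1,0,0,0,8],[0,0,-1,0,0,0,8],[0,0,-1,0,0,0,8],[0,0,-1,0,0,0,8],[0,0,-1,0,0,0,8],[0,0,-1,0,0,0,8],[0.4,0,-0.4,0,0,0,8],[0.8,0.07,0,0,0,0,8]]}}

```text
clock: 12.35
position: [511.1, 314.3, 226.4]
eef_rot: [[-0.601, -0.799, 0.001], [-0.799, 0.601, 0.0], [-0.001, -0.001, -1.0]]
contact_force: [0.7, -0.4, -1.1]
grip_width: 14.9
gripper_force: 58.5
```

{"api": "move_arm", "payload": {"rows": [[1,0.07,0,0,0,0,8],[1,0.07,0,0,0,0,8],[1,0.07,0,0,0,0,8],[1,0.07,0,0,0,0,8],[1,0.07,0,0,0,0,8],[1,0.07,0,0,0,0,8],[1,0.07,0,0,0,0,8],[0.9,0.07,0,0,0,0,8],[0.5,0.05,0,0,0,0.4,8],[0.3,0,0,0,0,0.8,8]]}}

```text
clock: 13.35
position: [395.2, 182.1, 225.6]
eef_rot: [[-0.696, -0.718, -0.0], [-0.718, 0.696, -0.0], [0.0, 0.0, -1.0]]
contact_force: [0.5, 0.4, -1.5]
grip_width: 14.9
gripper_force: 58.5
```

{"api": "move_arm", "payload": {"rows": [[0,-0.2,0,0,0,1,8],[0,-0.4,0,0,0,1,8],[0,-0.6,0,0,0,1,8],[0,-0.8,0,0,0,1,8],[0,-0.9,0,0,0,1,8],[0,-1,0,0,0,1,8],[0,-1,0,0,0,0.8,8],[0,-1,0,0,0,0.3,8],[0,-1,0,0,0,0,8],[0,-1,0,0,0,0,8]]}}

```text
clock: 14.35
position: [442.1, 34.5, 225.4]
eef_rot: [[-0.996, -0.093, -0.001], [-0.093, 0.996, 0.0], [0.001, 0.0, -1.0]]
contact_force: [0.8, 0.2, -1.3]
grip_width: 15.1
gripper_force: 58.5
```

{"api": "move_arm", "payload": {"rows": [[0.6,-0.9,0,0,0,0,8],[0.7,-1,0,0,0,0,8],[0.7,-1,0,0,0,0,8],[0.7,-1,0,0,0,0,8],[0.5,-1,0,0,0,0,8],[0.4,-1,0,0,0,0,8],[0.3,-1,0,0,0,0,8],[0.2,-1,0,0,0,0,8],[0.1,-1,0,0,0,0,8],[0,-0.7,0,0,0,0,8]]}}

```text
clock: 15.35
position: [376.6, -164.9, 225.5]
eef_rot: [[-0.996, -0.093, -0.0], [-0.093, 0.996, 0.0], [0.0, 0.0, -1.0]]
contact_force: [-0.0, 0.1, -1.4]
grip_width: 15.1
gripper_force: 58.5
```

Run:
```python
from h import *
import pickle
np.set_printoptions(precision=2,suppress=True)
robot.capture("top");robot.capture("top")
s,c,T=wrist();print(s["position"],s["eef_rot"]);pickle.dump((s,c,T),open("w5.pkl","wb"))
v=np.load("feed.npy");R=s["eef_rot"];print("nominal tip px",proj(c,s["position"]+R@[-130,0,64],T),[proj(c,(v[0]+np.cos(v[2])*x-np.sin(v[2])*y,v[1]+np.sin(v[2])*x+np.cos(v[2])*y,32),T) for x in(-9,9) for y in (-100,78)])
cv2.imwrite("pics/w5.png",cv2.resize(c["frame"][100:400,140:540,::-1],None,fx=2,fy=2,interpolation=2))
```

```text
[ 377.06 -165.09  225.39] [[-1.   -0.09 -0.  ]
 [-0.09  1.    0.  ]
 [ 0.    0.   -1.  ]]
nominal tip px [317.23 361.5 ] [array([217.16, 265.6 ]), array([363.64, 265.26]), array([218.76, 278.28]), array([362.97, 277.95])]
```

View pics/w5.png

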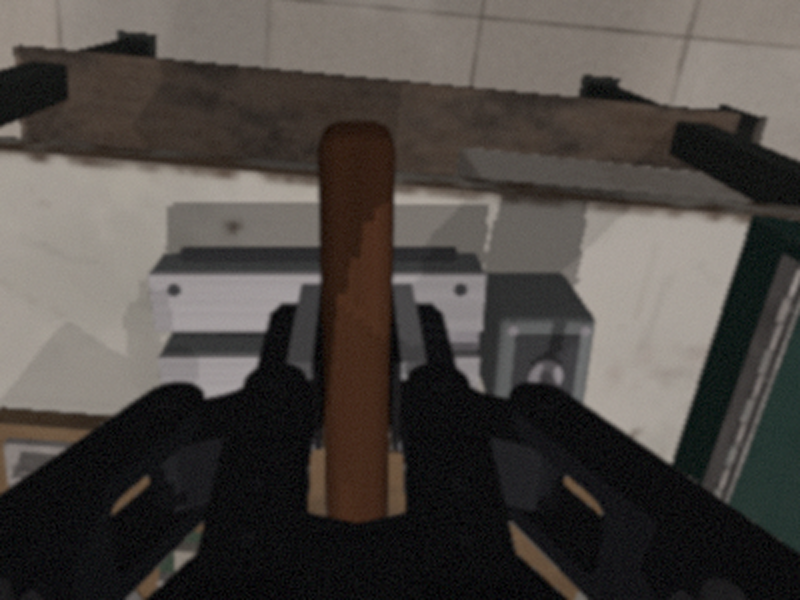

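{"api": "move_arm", "payload": {"rows": [[0,0,0.5,0,0,0,8],[0,0,1,0,0,0,8],[0,0,1,0,0,0,8],[0,0,1,0,0,0,8],[0.02,0,1,0,0,0,8],[0,0,1,0,0,0,8],[0,0,0.6,0,0,0,8],[0,0,0.2,0,0,0,8],[0,0,0.2,0,0,0,8],[0,0,0.2,0,0,0,8]]}}

```text
clock: 16.5
position: [376.8, -163.7, 91.8]
eef_rot: [[-0.995, -0.095, 0.001], [-0.095, 0.995, -0.0], [-0.001, -0.0, -1.0]]
contact_force: [0.3, -0.5, -0.6]
grip_width: 15.1
gripper_force: 58.6
```

{"api": "move_arm", "payload": {"rows": [[0,0,0.2,0,0,0,8],[0,0,0.2,0,0,0,8],[0,0,0.2,0,0,0,8],[0,0,0.2,0,0,0,8],[0,0,0.15,0,0,0,8],[0,0,0,0,0,0,8]]}}

```text
clock: 17.1
position: [376.4, -163.8, 72.3]
eef_rot: [[-0.995, -0.095, -0.001], [-0.095, 0.995, 0.0], [0.001, 0.0, -1.0]]
contact_force: [-0.6, 0.6, -0.9]
grip_width: 14.8
gripper_force: 58.6
```

{"api": "move_arm", "payload": {"rows": [[0,-0.15,0,0,0,0,8],[0,-0.3,0,0,0,0,8],[0,-0.3,0,0,0,0,8],[0,-0.3,0,0,0,0,8],[0,-0.3,0,0,0,0,8],[0,-0.3,0,0,0,0,8],[0,-0.3,0,0,0,0,8],[0,-0.3,0,0,0,0,8],[0,-0.3,0,0,0,0,8],[0,-0.3,0,0,0,0,8]]}}

```text
clock: 18.1
position: [382.0, -221.1, 72.6]
eef_rot: [[-0.995, -0.095, -0.0], [-0.095, 0.995, 0.0], [0.0, 0.0, -1.0]]
contact_force: [0.3, -0.1, 0.2]
grip_width: 14.8
gripper_force: 58.5
```

{"api": "move_arm", "payload": {"rows": [[0,-0.3,0,0,0,0,8],[0,-0.3,0,0,0,0,8],[0,-0.3,0,0,0,0,8],[0,-0.3,0,0,0,0,8],[0,-0.3,0,0,0,0,8],[0,-0.3,0,0,0,0,8],[0,-0.3,0,0,0,0,8],[0,-0.3,0,0,0,0,8],[0,-0.3,0,0,0,0,8],[0,-0.3,0,0,0,0,8]]}}

```text
clock: 19.1
position: [387.7, -280.8, 72.7]
eef_rot: [[-0.995, -0.095, 0.0], [-0.095, 0.995, 0.0], [-0.0, 0.0, -1.0]]
contact_force: [-0.5, 0.2, -1.6]
grip_width: 15.5
gripper_force: 58.5
```

{"api": "move_arm", "payload": {"rows": [[0,-0.3,0,0,0,0,8],[0,-0.3,0,0,0,0,8],[0,-0.25,0,0,0,0,8],[0,-0.2,0,0,0,0,8],[0,-0.15,0,0,0,0,8],[0,-0.1,0,0,0,0,8],[0,0,0,0,0,0,8],[0,0,0,0,0,0,8]]}}

```text
clock: 19.9
position: [390.1, -306.2, 72.7]
eef_rot: [[-0.995, -0.095, -0.0], [-0.095, 0.995, 0.0], [0.0, 0.0, -1.0]]
contact_force: [-0.6, 0.6, -0.4]
grip_width: 15.0
gripper_force: 58.5
```

Run:
```python
from h import *
np.set_printoptions(precision=1,suppress=True)
s,c,T=wrist();print(s["position"],s["contact_force"])
t=robot.capture("top");sc=robot.capture("scene")
im=np.zeros((600,800,3),np.uint8)
w=c["frame"][:,:,::-1];im[:300,:480]=cv2.resize(w,(480,300))
def crop(t,cx,cy,h,wd,f):return cv2.resize(t["frame"][cy-h:cy+h,cx-wd:cx+wd,::-1],None,fx=f,fy=f,interpolation=2)
v=np.load("feed.npy")
a=proj(t,(515,-300,0)).astype(int);b=proj(sc,(515,-300,0)).astype(int);print(a,b)
im[300:600,:400]=crop(t,*a,25,33,6)[:300,:396] if 0 else cv2.resize(crop(t,*a,30,40,5),(400,300))
im[300:600,400:800]=cv2.resize(crop(sc,*b,30,40,5),(400,300))
cv2.imwrite("pics/m.png",im)
```

```text
[ 390.1 -306.2   72.7] [-0.6  0.6 -0.4]
[398 221] [363 267]
```

View pics/m.png

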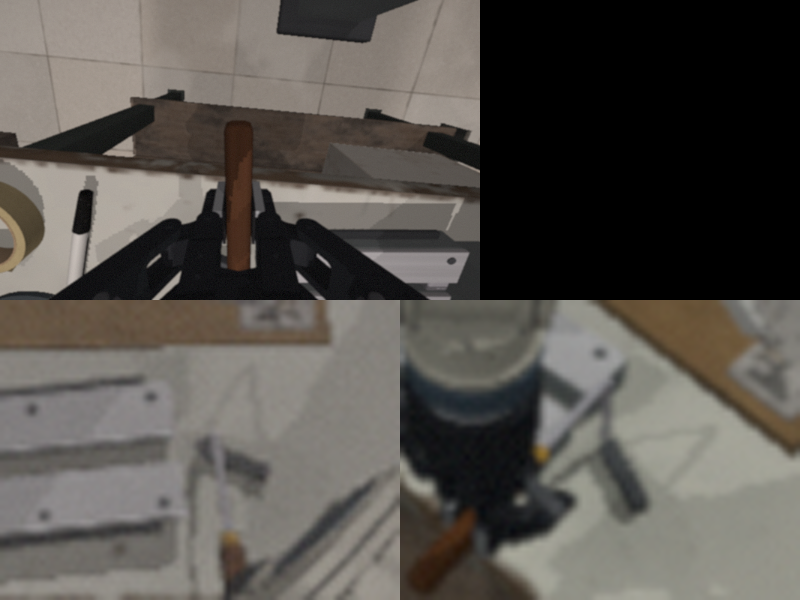

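The key lies fully outside the mouth, from (198,435) to (268,475) in the top crop, with bench visible between it and the strip end at x≈175. Next I lift the hook clear and take the pick back.

{"api": "move_arm", "payload": {"rows": [[0,0.15,0,0,0,0,8],[0,0.1,-0.2,0,0,0,8],[0,0,-0.7,0,0,0,8],[0,0,-1,0,0,0,8],[0,0,-1,0,0,0,8],[0,0,-1,0,0,0,8],[0,0,-1,0,0,0,8],[0,0,-1,0,0,0,8],[0,0,-1,0,0,0,8],[0,0,-1,0,0,0,8]]}}

```text
clock: 21.05
position: [389.5, -300.8, 231.9]
eef_rot: [[-0.995, -0.095, 0.0], [-0.095, 0.995, -0.0], [-0.0, -0.0, -1.0]]
contact_force: [0.9, -0.1, -1.3]
grip_width: 15.0
gripper_force: 58.5
```

{"api": "move_arm", "payload": {"rows": [[0,0.5,-0.2,0,0,0,8],[-0.1,1,0,0,0,0,8],[-0.1,1,0,0,0,0,8],[-0.1,1,0,0,0,0,8],[-0.1,1,0,0,0,0,8],[-0.1,1,0,0,0,0,8],[-0.1,1,0,0,0,0,8],[-0.1,1,0,0,0,0,8],[-0.1,1,0,0,0,0,8],[-0.1,1,0,0,0,0,8]]}}

```text
clock: 22.05
position: [388.2, -107.9, 233.5]
eef_rot: [[-0.995, -0.096, -0.002], [-0.096, 0.995, 0.001], [0.001, 0.001, -1.0]]
contact_force: [0.1, -0.3, -0.8]
grip_width: 14.7
gripper_force: 58.6
```

{"api": "move_arm", "payload": {"rows": [[-0.1,1,0,0,0,0,8],[-0.1,1,0,0,0,0,8],[-0.1,1,0,0,0,0,8],[-0.1,1,0,0,0,0,8],[-0.1,1,0,0,0,0,8],[-0.1,1,0,0,0,0,8],[-0.1,1,0,0,0,0,8],[-0.1,1,0,0,0,0,8],[-0.1,1,0,0,0,0,8],[-0.1,1,0,0,0,0,8]]}}

```text
clock: 23.05
position: [388.4, 92.4, 233.5]
eef_rot: [[-0.995, -0.096, -0.002], [-0.096, 0.995, 0.0], [0.002, 0.0, -1.0]]
contact_force: [-0.6, -0.8, -0.1]
grip_width: 14.6
gripper_force: 58.6
```

{"api": "move_arm", "payload": {"rows": [[-0.1,1,0,0,0,0,8],[-0.1,1,0,0,0,0,8],[-0.1,1,0,0,0,-0.4,8],[0,0.6,0,0,0,-0.9,8],[0,0,0,0,0,-1,8],[0,0,0,0,0,-1,8],[0,0,0,0,0,-1,8],[0,0,0,0,0,-1,8],[0,0,0,0,0,-1,8],[0,0,0,0,0,-1,8]]}}

```text
clock: 24.05
position: [387.0, 163.4, 233.5]
eef_rot: [[-0.675, -0.738, -0.002], [-0.738, 0.675, -0.0], [0.002, 0.001, -1.0]]
contact_force: [-0.2, 0.6, -0.4]
grip_width: 14.9
gripper_force: 58.6
```

{"api": "move_arm", "payload": {"rows": [[0,0,0,0,0,-0.94,8],[-0.6,-0.04,0,0,0,0,8],[-1,-0.04,0,0,0,0,8],[-1,-0.04,0,0,0,0,8],[-1,-0.04,0,0,0,0,8],[-1,-0.04,0,0,0,0,8],[-1,-0.05,0,0,0,0,8],[-1,-0.05,0,0,0,0,8],[-1,-0.05,0,0,0,0,8],[-1,-0.05,0,0,0,0,8]]}}

```text
clock: 25.05
position: [499.3, 296.5, 233.6]
eef_rot: [[-0.609, -0.793, -0.001], [-0.793, 0.609, -0.0], [0.001, 0.001, -1.0]]
contact_force: [-0.1, -0.7, -0.2]
grip_width: 15.1
gripper_force: 58.6
```

{"api": "move_arm", "payload": {"rows": [[-1,-0.05,0,0,0,0,8],[-1,-0.04,0,0,0,0,8],[-0.4,0,0,0,0,0,8],[0,0,0.5,0,0,0,8],[0,0,1,0,0,0,8],[0,0,1,0,0,0,8],[0,0,1,0,0,0,8],[0,0,1,0,0,0,8],[0,0,0.5,0,0,0,8],[0,0,0,0,0,0,8]]}}

```text
clock: 26.05
position: [529.0, 331.1, 133.1]
eef_rot: [[-0.607, -0.795, -0.003], [-0.795, 0.607, -0.001], [0.003, 0.001, -1.0]]
contact_force: [-0.4, 0.0, -0.9]
grip_width: 15.0
gripper_force: 58.6
```

Run:
```python
from h import *
robot.capture("top");robot.capture("top");s=robot.read_state();R=s["eef_rot"]
d=R.T@(np.array([526.9,333.0,74.7])-s["position"]);print(s["position"],d/20,R[:,0],R[2],"yaw off rad",np.arctan2(-.799,-.602)-np.arctan2(R[1,0],R[0,0]))
```

```text
[530.20021428 331.69429137 135.20576709] [0.04923153 0.17144483 3.02523442] [-6.06803381e-01 -7.94851904e-01 -3.28800802e-04] [-3.28800802e-04 -2.21575945e-04 -9.99999921e-01] yaw off rad 0.006332549429867829
```

{"api": "move_arm", "payload": {"rows": [[0.05,0.17,0.1,0,0,-0.06,8],[0,0,0.4,0,0,0,8],[0,0,0.5,0,0,0,8],[0,0,0.5,0,0,0,8],[0,0,0.5,0,0,0,8],[0,0,0.4,0,0,0,8],[0,0,0.3,0,0,0,8],[0,0,0.2,0,0,0,8],[0,0,0.1,0,0,0,8],[0,0,0,0,0,0,8]]}}

```text
clock: 27.15
position: [527.1, 333.1, 74.9]
eef_rot: [[-0.602, -0.799, 0.0], [-0.799, 0.602, 0.0], [-0.0, -0.0, -1.0]]
contact_force: [0.4, -0.7, 0.9]
grip_width: 15.0
gripper_force: 58.8
```

Back at the seat pose with no side force. Releasing.

{"api": "move_arm", "payload": {"rows": [[0,0,0.01,0,0,0,18],[0,0,0,0,0,0,25],[0,0,0,0,0,0,40],[0,0,0,0,0,0,55],[0,0,0,0,0,0,60],[0,0,-0.4,0,0,0,60],[0,0,-1,0,0,0,60],[0,0,-1,0,0,0,60],[0,0,-1,0,0,0,60],[0,0,-1,0,0,0,60]]}}

```text
clock: 28.15
position: [527.0, 333.0, 164.0]
eef_rot: [[-0.602, -0.799, 0.0], [-0.799, 0.602, 0.0], [-0.0, -0.0, -1.0]]
contact_force: [0.8, -1.1, -0.6]
grip_width: 59.9
gripper_force: 0.0
```

{"api": "move_arm", "payload": {"rows": [[0.5,0,-1,0,0,0,60],[0.5,0,-1,0,0,0,60],[0.5,0,-1,0,0,0,60],[0.5,0,-0.7,0,0,0,60],[0.2,0,0,0,0,0,60],[0,0,0,0,0,0,60],[0,0,0,0,0,0,60]]}}

```text
clock: 28.85
position: [500.4, 297.8, 235.5]
eef_rot: [[-0.602, -0.799, -0.001], [-0.799, 0.602, -0.0], [0.001, 0.001, -1.0]]
contact_force: [-0.0, 0.6, 0.0]
grip_width: 60.0
gripper_force: 0.0
```

Run:
```python
from h import *
import pickle
np.set_printoptions(precision=1,suppress=True)
c0,T0=pickle.load(open("w4.pkl","rb"))
s,c,T=wrist();print(s["position"],s["contact_force"])
# bystander/pick check: warp the earlier wrist view via the z=85 plane and compare by correlation around the pick
q=np.float32([[480,280],[600,330],[560,440],[470,360]])
A=np.float32([proj(c0,(*p,85),T0) for p in q]);B=np.float32([proj(c,(*p,85),T) for p in q])
w=cv2.warpPerspective(c0["frame"],cv2.getPerspectiveTransform(A,B),(640,400))
p=proj(c,(526,332,85),T).astype(int);print(p)
g=lambda a:cv2.cvtColor(a,cv2.COLOR_RGB2GRAY)[p[1]-35:p[1]+35,p[0]-30:p[0]+30].astype(np.float32)
print("shift px",cv2.phaseCorrelate(g(w),g(c["frame"])),"mean diff",np.abs(g(w)-g(c["frame"])).mean())
# toggle and key in the top view, before/after
t0=cv2.imread("pics/top1.png")[:,:,::-1];t=robot.capture("top");v=np.load("feed.npy")
Wf=lambda p:np.array([v[0]+np.cos(v[2])*p[0]-np.sin(v[2])*p[1],v[1]+np.sin(v[2])*p[0]+np.cos(v[2])*p[1],p[2]])
def blob(box,th):
    x0,y0,x1,y1=box;m=(cv2.cvtColor(t["frame"],7)[y0:y1,x0:x1]<th).astype(np.uint8)
    n,l,st,ce=cv2.connectedComponentsWithStats(m);return [(st[i],ce[i]+[x0,y0]) for i in range(1,n) if st[i][4]>4]
print("ball pred",proj(t,Wf((0,130,115))));a=proj(t,Wf((0,130,115))).astype(int)
print(blob((a[0]-12,a[1]-8,a[0]+12,a[1]+8),45))
b=blob((395,205,430,245),85);print("key",b)
inv=lambda w:np.array([[np.cos(v[2]),np.sin(v[2])],[-np.sin(v[2]),np.cos(v[2])]])@(w[:2]-v[:2])
for st,ce in b: print(inv(ray(t,ce,8)),inv(ray(t,(st[0],ce[1]),8)))
print(np.abs(t0.astype(int)-t["frame"]).max(2)[60:205,190:500].mean())
```

```text
[500.4 297.8 235.5] [-0.   0.6  0. ]
[318 221]
shift px ((-0.2243229470644721, -0.018893686665506948), 1.0799446450339423) mean diff 2.5683334
ball pred [328.4 224.3]
[]
key [(array([ 3, 15, 13,  7, 39], dtype=int32), array([404.5, 223.2]))]
[ -13.2 -142.6] [ 137.2 1277.9]
3.516440489432703
```

Run:
```python
from h import *
t=robot.capture("top");g=cv2.cvtColor(t["frame"],7)[214:236,316:346]
m=cv2.GaussianBlur(g,(0,0),1.2);print(cv2.minMaxLoc(m),"expect",(328-316,224-214),"tilted start",(338-316,224-214))
print(robot.close_job())
```

```text
(51.0, 136.0, (12, 10), (0, 0)) expect (12, 10) tilted start (22, 10)
the job is handed in; nothing more can be done
None
```

The job is handed in at about 29 s: toggle upright (off), key on the bench about 15 mm clear of the feeder's mouth, and the pick back on its rest where it started.

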